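# Fasten the centrifuge rotor lid with its winged nut

### The job

Close the centrifuge rotor that stands on the lab bench: pick up the winged cap nut, set it over the rotor's threaded post, press it down lightly against the spring and turn it backward (counter-clockwise from above) until it drops into the thread start, then run it forward (clockwise) until its rim is snugly home on the rotor lid, and let go. Be gentle: do not force the thread or bear down hard, and leave the other things on the bench where they are.

Things in the scene. Friction and masses are not known exactly. Their poses are not given: they have to be found in the camera images.
- nut_center (a point): Winged cap nut, black plastic, about 0.11 kg, upright on the bench: twelve-sided hub 55 mm across (62 mm at its flared foot), 34 mm high, open below, and on it a straight upright wing 50 mm long (nut's x), 12 mm thick (nut's y), 26 mm high, gripped across its thickness. 60 mm tall in all. This point is on its axis, half-way up, 30 mm above the rim (its open underside); z up.
- nut: The same nut, origin on its axis at the rim (its open underside), same axes. Bore 46 mm, ceiling 30 mm above the rim. Home, its rim is level with the lid's top, so this origin meets point post_foot. Held rigidly off line it jams on its lugs; with the fingers a few mm slack round the wing and pressing on the hub's top (34 mm above the rim) it finds its own level.
- nut_lugs (a point): Point on the nut's axis 12.6 mm above the rim, level with the centres of its three thread lugs: round pins 4.5 mm thick standing inward in the bore, a third of a turn apart (one along the nut's +x).
- rotor: Centrifuge rotor in its stand, lid on: aluminium, grey lid, 176 mm across, lid top 78 mm above the bench, fixed to the bench. Origin on its axis at the bench, z up. It carries the threaded post and the sprung pin.
- post_foot (a point): Axis of the upright threaded steel post, at the lid's top face (78 mm above the bench). Its axes do not tell where the thread starts are: the post is set at an unknown angle and does not turn. Right-hand three-start thread, 40 mm across (clockwise from above goes down), 9.5 mm per third of a turn. The thread holds the nut against the spring once let go.
- post_lands (a point): Point on the post's axis level with its three flat lands, 23 mm above the lid. Each land is 90 degrees long; openings of 30 degrees part them. Lugs on the lands: rim 12.6 mm above the lid. A steep 4 mm stop tooth at each land's clockwise end blocks forward turning (lugs on its slope: rim up to 17 mm). Turned backward, under a third of a turn, the lugs reach the openings.
- post_tip (a point): Top of the post's steel, on its axis, 27 mm above the lid. In an opening the pressed nut drops to a rim height of 3 to 6 mm; the next land's wall blocks turning farther back. Turned forward from there the lugs run under the lands, which then hold it down without pressing; after 60 to 110 degrees the rim meets the seal and the torque (about 0.05 N m till then) climbs, to 0.2 when forced.
- collar (a joint): Sprung dark steel collar round the post, 67 mm across; the nut's rim stands on it. 0 = up (its top 17 mm above the lid), grows in m as it sinks into the lid, 0.017 when level. It pushes up with 6 N at first, 0.25 N more per mm. Below, level with the lid, a rubber seal ring gives 1 mm per 5 N, up to 4 mm: 0.017 to 0.0185 is snug, 0.020 is forced.
- spare: Bystander: a smaller wingless knob nut, black, 38 mm across and 40 mm high; origin at its underside.
- rack: Bystander: white tube rack, 60 x 150 mm, 92 mm high with its tubes; origin at its underside.
- bottle: Bystander: amber bottle, 52 mm across, 110 mm high; origin at its underside.
- swab_cup: Bystander: open steel cup, 68 mm across, 70 mm high; origin at its underside.
- mouse: Bystander: white computer mouse on its pad, about 90 x 60 mm, 34 mm high; origin at its underside.
- spatula: Bystander: a steel spatula lying beyond the rotor.
Things that resemble listed ones, but are neither listed nor needed, are in the scene too. Leave any brown or orange look-alike of the nut alone.

How it is judged:
At the end, for the whole second after the job is handed in: The winged nut is on the post (axis within 4 mm), upright within 0.06 rad, its rim no more than 1.2 mm above the rotor lid's top face (it may sink into the seal), at rest (horizontal distance between nut and post_foot below 0.004 m and z of nut in the frame of post_foot between -0.004 and 0.0012 m and angle between nut's own z axis and vertical below 0.06 rad and linear speed of nut below 0.02 m/s); the robot touches nothing.
It fails at once if the nut is forced against the rotor, its post, collar, seal or lid with more than 80 N in all (contact force between nut and rotor above 80 N).
It fails at once if a bystander is moved more than 30 mm (distance of any of spare, rack, bottle, swab_cup, mouse, spatula from where it was at the start of the episode above 0.03 m).
It also fails if it takes over 70 s, if anything falls off the work surface, if the arm or the gripper's body presses on something with over 40 N, if the wrist force passes 120 N, or if a joint passes its speed limit or range.

### The arm

A 7-joint arm with a two-finger parallel gripper is mounted at the origin on the work surface. World frame = base frame: x ahead of the robot, y to its left, z up, the work surface at z = 0. Lengths are in m, angles in rad, forces in N, time in s.
With the tool pointing down it reaches from about 0.425 to 0.875 m from the base axis. Payload 8.4 kg.
Tool frame: the origin (TCP) lies at the very end of the fingers, on their centre line; the grasp point (between the pads) lies 19 mm behind it; z points along the fingers, y is the direction in which the jaws open and shut (so a half turn about z gives the same grasp; the last joint's range is limited). The gripper opens to 85 mm and grips with 20 to 120 N. Pads are 22 mm wide; open, the fingers measure 114 mm over their backs; the gripper's body (76 mm by 85 mm) begins 54 mm behind the grasp point. The pads swing forward as they close: fully open they stand 13 mm farther back than shut.
Start: joints at [1.012, 0.333, 0.04, 1.465, -0.013, 1.343, -0.059], TCP at [0.288, -0.582, 0.203] pointing down, gripper open.
Joint ranges: [-2.58, 2.58], [-0.38, 2.09], [-1.3, 1.39], [0.25, 2.4], [-1.5, 4.64], [0.08, 2.09], [-2.65, 2.65]. Speed limits (rad/s): [2.22, 2.22, 2.79, 2.79, 3.14, 3.14, 3.14].

### API

Orientations are given as [roll, pitch, yaw] about the fixed x, y, z axes, in that order (R = Rz(yaw) Ry(pitch) Rx(roll)).
In Python, from cell import * gives the robot as it stands.
- The arm moves only by the tool arm_command, never from a script. Its argument "targets" is a list of rows, each a list of 5 numbers: the shift along the tool's x, y, z in mm, then the turn about the tool's z in rad, then the closure, from 0 (fully open) to 1 (shut). In form: [[x, y, z, turn, grip], ...]. A call has 1 to 10 rows; each row shifts and turns the pose as measured when the row begins, along the tool's axes as they then stand; what a row does not reach is not made up. A row lasts 1/12 s, in which the tool goes at most 41.7 mm and 7.16 degrees, less where a joint would pass 70% of its speed; a pose out of reach is approached as far as the arm can. A call with a gripper value outside its range is refused whole. The fingers move at their own pace and stop on an object; "newtons" is the grip in N (left out, the last holds). Time passes only in rows, so rows that do not move let the fingers close. It gives the time, the measured TCP pose, the force and the opening at its end, in the units of the state.
- get_state(): the state, without advancing time (a new reading comes with each control period).
- read_camera(name): name is "scene" or "side" or "wrist"; returns the picture (400x640x3 uint8, blue, green, red); there is no depth.
- camera_params(name): a dict with "K" (3x3 intrinsics, pixels), "xyz" and "orientation" of the camera in the world. Camera axes: x right, y down, z forward; pixel columns grow to the right and rows downward; lengths in m; the calibration is good to about 2 mm. A picture is of the moment at which its call begins: read the wrist's pose just before it. camera_params takes no time and is no camera call; for the wrist camera it gives the pose at the moment of the call.
- finish_job(): hands the job in, once; it reports no verdict.
The state is a dict: "time_s": time; "joint_positions": joint angles; "joint_vel": joint speeds; "joint_efforts": joint torques, N m; "eef_pos": TCP position; "tcp_rot": TCP orientation; "force": force on the tool from outside, world axes, zero at the start; "torque": the same for the moment, N m; "gripper_width": finger opening in m.
Only numpy, scipy, OpenCV 4.12 (cv2) and the standard library are available. Lean on these libraries where they do the work, as an engineer would, in place of code of your own. Each camera call takes 0.05 s, during which the arm holds its last target. There are 200 camera calls.

## Working session

There is one attempt and no reset: what is moved stays moved. The work goes in short steps, Python scripts to look and compute and a tool call to move; the robot and the scene stay as the last step left them, time stands still between calls to the robot, and variables do not carry over. Pictures are saved under pics/ and viewed, on a budget of 10 in all, crops included, one or two more only if the job needs it, and the job is handed in when it is done.

Besides the shell and the picture viewer there is one more tool, called after "Call:" by a JSON object that holds its "api" and its "payload". arm_command: Moves the arm, as the interface text tells. Its arguments: {"type":"object","properties":{"targets":{"type":"array"},"newtons":{"type":"number"}},"required":["targets"]}

```bash
mkdir -p pics; cat > h.py <<'E'
from cell import *
import numpy as np, cv2
from scipy.spatial.transform import Rotation as R
def P(name):
    p=camera_params(name); return np.array(p["K"]),np.array(p["xyz"]),p["orientation"]
def rot(o):
    o=np.array(o); return o if o.shape==(3,3) else R.from_euler('xyz',o).as_matrix()
def ray(p,uv):
    K,c,o=p; d=rot(o)@np.linalg.inv(K)@np.array([uv[0],uv[1],1.]); return c,d/np.linalg.norm(d)
def onz(p,uv,z):
    c,d=ray(p,uv); return c+d*(z-c[2])/d[2]
def proj(p,X):
    K,c,o=p; q=K@(rot(o).T@(np.array(X)-c)); return q[:2]/q[2]
def tri(p1,u1,p2,u2):
    c1,d1=ray(p1,u1);c2,d2=ray(p2,u2)
    s=np.linalg.lstsq(np.c_[d1,-d2],c2-c1,rcond=None)[0]
    a,b=c1+d1*s[0],c2+d2*s[1]; return (a+b)/2,np.linalg.norm(a-b)
E
python3 - <<'E'
from h import *
for n in("scene","side","wrist"): print(n,camera_params(n))
a=read_camera("scene");b=read_camera("side")
cv2.imwrite("pics/scene.png",a);cv2.imwrite("pics/side.png",b)
print(get_state())
E
```

```text
scene {'K': array([[389.30116291,   0.        , 320.67649549],
       [  0.        , 389.30116291, 197.34110677],
       [  0.        ,   0.        ,   1.        ]]), 'xyz': array([ 1.15689739, -0.4626874 ,  0.59071906]), 'orientation': array([-2.16440087,  0.01001387,  0.88754158])}
side {'K': array([[463.91214   ,   0.        , 323.31152692],
       [  0.        , 463.91214   , 198.81663401],
       [  0.        ,   0.        ,   1.        ]]), 'xyz': array([0.44254584, 0.72551747, 0.98859186]), 'orientation': array([-2.45277899, -0.00698848, -2.91221242])}
wrist {'K': array([[291.64686555,   0.        , 316.77021027],
       [  0.        , 291.64686555, 194.8525515 ],
       [  0.        ,   0.        ,   1.        ]]), 'xyz': array([ 0.34961117, -0.55243308,  0.37442804]), 'orientation': array([ 2.86578933e+00,  2.38123246e-03, -1.11131079e+00])}
{'time_s': 0.1, 'joint_positions': array([ 1.01180362,  0.33383748,  0.03984564,  1.46616486, -0.01342484,
        1.34331748, -0.05849238]), 'joint_vel': array([ 0.0001172 , -0.00014299,  0.0013616 , -0.00386904, -0.00046323,
        0.00092203, -0.00016452]), 'joint_efforts': array([ 6.21386323e-03, -6.60012317e+01,  1.37189180e+00, -4.06468821e+01,
        1.73094351e-02,  9.01387510e-03, -3.22156484e-05]), 'eef_pos': array([ 0.28824399, -0.58208873,  0.20262043]), 'tcp_rot': array([-3.14013234e+00,  6.41291417e-05,  4.59805533e-01]), 'force': array([-0.01443464,  0.0364763 , -0.22456359]), 'torque': array([-0.01747852,  0.01791292,  0.02176151]), 'gripper_width': 0.08566718932133263}
```

View pics/scene.png

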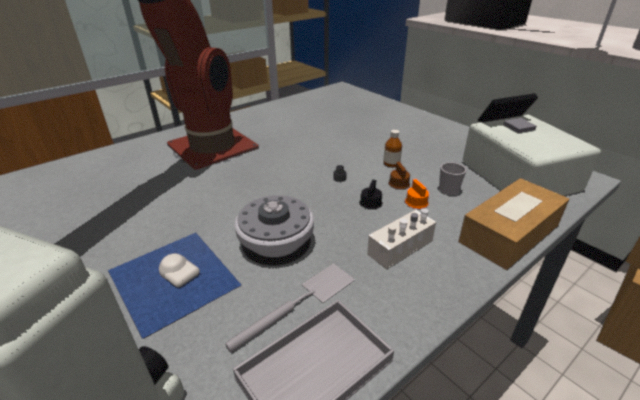

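View pics/side.png

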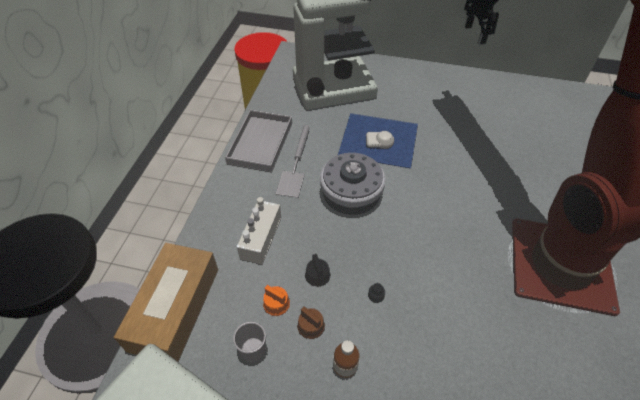

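Scene view: the black winged nut is at (371,195), and at (317,270) in side. Look-alikes are the black wingless spare at (340,173)/(376,292), brown at (400,176)/(311,321) and orange at (417,194)/(275,299). The rotor post is at (273,208)/(353,168). I choose the black winged one and check it in a single composite crop.

```bash
python3 - <<'E'
from h import *
a=cv2.imread("pics/scene.png");b=cv2.imread("pics/side.png")
def c(i,u,v): return cv2.resize(i[v-25:v+25,u-33:u+33],(396,300),interpolation=cv2.INTER_CUBIC)
cv2.imwrite("pics/crop.png",np.vstack([np.hstack([c(a,371,194),c(b,317,270)]),np.hstack([c(a,273,212),c(b,353,172)])]))
s,d=P("scene"),P("side")
print("nut",tri(s,(371,200),d,(317,274)),"post",tri(s,(273,207),d,(353,168)))
print(proj(s,[.6,-.1,0]))
E
```

```text
nut (array([0.58032035, 0.17078489, 0.00921671]), np.float64(0.0007640450982102288)) post (array([ 0.55092487, -0.10982813,  0.09884386]), np.float64(0.00024077475290064867))
[292.14591013 250.76507258]
```

View pics/crop.png

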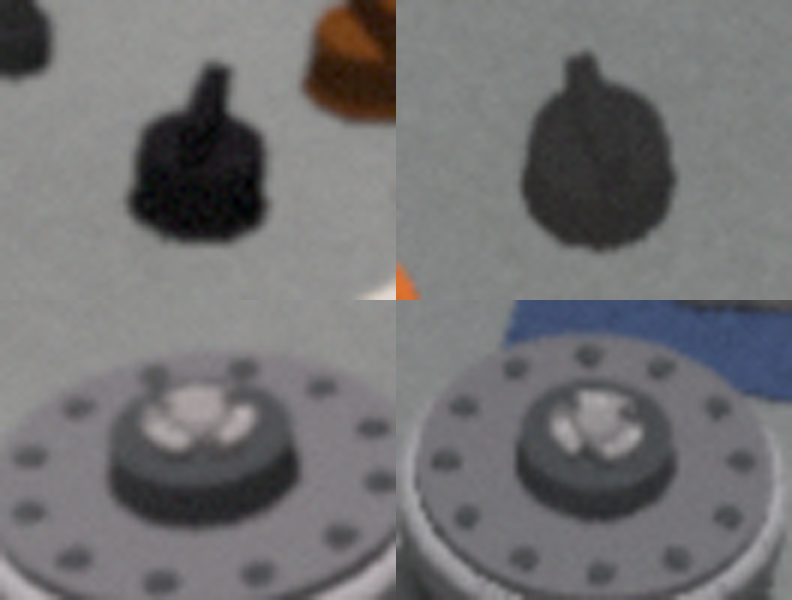

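The top row shows one upright wing on a twelve-sided black hub, so the choice is right. The bottom row shows the post with three lands and its openings. Now I move over the nut.

Call:
{"api": "arm_command", "payload": {"targets": [[30,-27,-2,0,0],[30,-27,-2,0,0],[30,-27,-2,0,0],[30,-27,-2,0,0],[30,-27,-2,0,0],[30,-27,-2,0,0],[30,-27,-2,0,0],[30,-27,-2,0,0],[30,-27,-2,0,0],[30,-27,-2,0,0]]}}

```text
time_s: 0.93
eef_pos: [0.4343, -0.202, 0.2165]
tcp_rot: [-3.134, 0.009, 0.443]
force: [1.5, -0.6, 0.2]
gripper_width: 0.0853
```

Call:
{"api": "arm_command", "payload": {"targets": [[30,-27,0,0,0],[30,-27,0,0,0],[30,-27,0,0,0],[30,-27,0,0,0],[30,-27,0,0,0],[30,-27,0,0,0],[30,-27,0,0,0],[30,-27,0,0,0],[30,-27,0,0,0],[30,-27,0,0,0]]}}

```text
time_s: 1.77
eef_pos: [0.59, 0.1842, 0.2151]
tcp_rot: [-3.137, 0.009, 0.439]
force: [0.7, -0.5, 0.4]
gripper_width: 0.0855
```

Call:
{"api": "arm_command", "payload": {"targets": [[0,0,0,-0.12,0],[0,0,0,-0.12,0],[0,0,0,-0.12,0],[0,0,0,-0.12,0],[0,0,0,-0.12,0],[0,0,0,-0.12,0],[0,0,0,-0.12,0],[0,0,0,-0.12,0],[0,0,0,-0.12,0],[0,0,0,-0.12,0]]}}

```text
time_s: 2.6
eef_pos: [0.5865, 0.1993, 0.2083]
tcp_rot: [-3.12, -0.008, 1.688]
force: [0.4, 0.2, -0.1]
gripper_width: 0.0854
```

```bash
python3 - <<'E'
from h import *
import pickle
s=get_state();p=P("wrist");a=read_camera("wrist")
pickle.dump(p,open("w1.pkl","wb"))
cv2.imwrite("pics/w1.png",a); print(s["eef_pos"],s["tcp_rot"],s["joint_positions"],p)
print(proj(p,[.580,.171,.03]))
E
```

```text
[0.58651162 0.19925628 0.20827716] [-3.12030467 -0.00831334  1.68827553] [ 0.21296095  0.38739255 -0.79031302  1.48488619  0.25932323  1.39950666
 -0.47081949] (array([[291.64686555,   0.        , 316.77021027],
       [  0.        , 291.64686555, 194.8525515 ],
       [  0.        ,   0.        ,   1.        ]]), array([0.58127788, 0.26623282, 0.38075001]), array([2.87401031, 0.02018987, 0.11734901]))
[312.48846164 193.4737361 ]
```

View pics/w1.png

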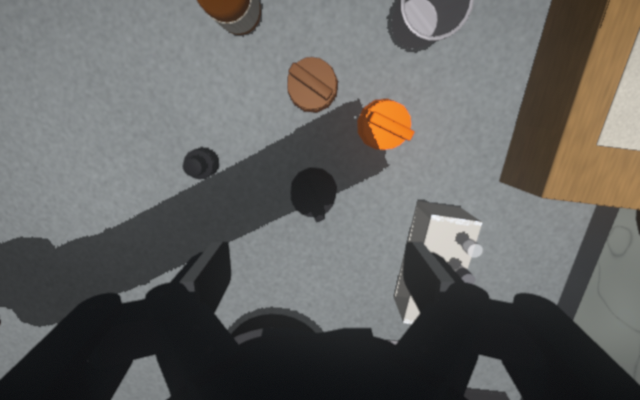

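The nut is at about (313,190) in the arm's shadow, with its wing tip at (320,216). I need an enhanced crop to get the wing direction.

```bash
python3 - <<'E'
from h import *
a=cv2.imread("pics/w1.png")[155:235,270:360]
a=cv2.resize(a,(720,640),interpolation=cv2.INTER_CUBIC)[:600].astype(float)
b=np.clip(255*(np.clip(a/90,0,1))**0.5,0,255).astype('uint8')
cv2.imwrite("pics/w1c.png",b)
E
```

```text
(no output)
```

View pics/w1c.png

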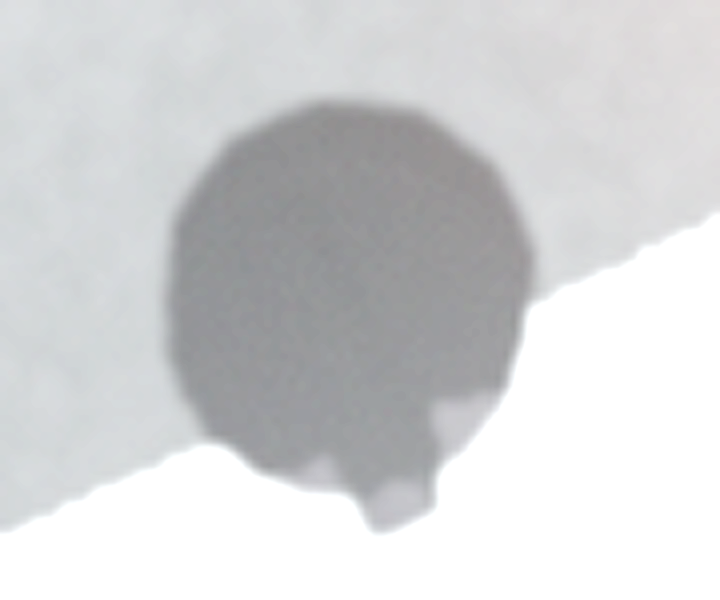

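```bash
python3 - <<'E'
from h import *
import pickle
p=pickle.load(open("w1.pkl","rb"))
f=lambda u,v,z:onz(p,(270+u/8,155+v/8),z)
A,B=f(375,530,.06),f(435,502,.06); print(A,B,np.linalg.norm(A-B)); d=B-A; print("thick dir deg",np.degrees(np.arctan2(d[1],d[0])))
t=np.array([d[1],-d[0],0])/np.linalg.norm(d); 
if t[1]>0:t=-t
print("wing dir",np.degrees(np.arctan2(t[1],t[0])),"center",(A+B)/2-t*.025)
for z in(.005,.02,.034): print(z,f(348,295,z))
for yaw in (95,105,115,118,120,125):
  y=np.radians(yaw); c,s=np.cos(y),np.sin(y); 
  C=np.array([.5825,.1705,0]); 
  for nm,x,yy,z in (("tipL",-.025,-.006,.06),("tipR",-.025,.006,.06)):
    q=proj(p,C+[c*x-s*yy,s*x+c*yy,z]); print(yaw,nm,((q-[270,155])*8).round())
E
```

```text
[0.58901315 0.14634659 0.06      ] [0.59717683 0.15174118 0.06      ] 0.009785057548980083
thick dir deg 33.45686540331356
wing dir -56.54313459668644 center [0.57931226 0.16990142 0.06      ]
0.005 [0.58099779 0.16656979 0.005     ]
0.02 [0.58100897 0.17054835 0.02      ]
0.034 [0.5810194  0.17426168 0.034     ]
95 tipL [386. 533.]
95 tipR [304. 530.]
105 tipL [415. 525.]
105 tipR [334. 535.]
115 tipL [443. 512.]
115 tipR [365. 536.]
118 tipL [451. 507.]
118 tipR [374. 535.]
120 tipL [456. 504.]
120 tipR [380. 534.]
125 tipL [468. 495.]
125 tipR [395. 531.]
```

Call:
{"api": "arm_command", "payload": {"targets": [[0,0,0,-0.085,0],[0,0,0,-0.085,0],[0,0,0,-0.085,0],[0,0,0,-0.085,0],[0,0,0,-0.085,0],[0,0,0,0,0],[0,0,0,0,0]]}}

```text
time_s: 3.23
eef_pos: [0.5855, 0.1979, 0.2056]
tcp_rot: [-3.121, -0.018, 2.12]
force: [-0.2, -0.4, 0.5]
gripper_width: 0.0855
```

Call:
{"api": "arm_command", "payload": {"targets": [[-6,-5,25,0,0.3],[-5,-5,25,0,0.3],[-5,-5,25,0,0.3],[-5,-4,25,0,0.3],[0,0,5,0,0.3],[0,0,0,0,0.3]]}}

```text
time_s: 3.73
eef_pos: [0.5777, 0.1706, 0.0981]
tcp_rot: [-3.124, -0.017, 2.094]
force: [0.4, 0.2, 0.6]
gripper_width: 0.0601
```

```bash
python3 - <<'E'
from h import *
import pickle
s=get_state();p=P("wrist");a=read_camera("wrist")
pickle.dump(p,open("w2.pkl","wb"))
cv2.imwrite("pics/w2raw.png",a)
c=cv2.resize(a[130:400,160:480],(800,675))[:600].astype(float)
cv2.imwrite("pics/w2.png",np.clip(255*np.clip(c/120,0,1)**.5,0,255).astype('uint8')); print(s["eef_pos"],s["tcp_rot"],s["gripper_width"],s["joint_positions"])
t=s["eef_pos"];print(((proj(p,t)-[160,130])*2.5))
E
```

```text
[0.57765379 0.17060104 0.09808151] [-3.12369719 -0.01719865  2.09406805] 0.06013586566711148 [ 0.2981469   0.45737213 -0.83175449  1.65792468  0.33951229  1.2032889
 -0.08848782]
[395.91785796 239.30068483]
```

View pics/w2.png

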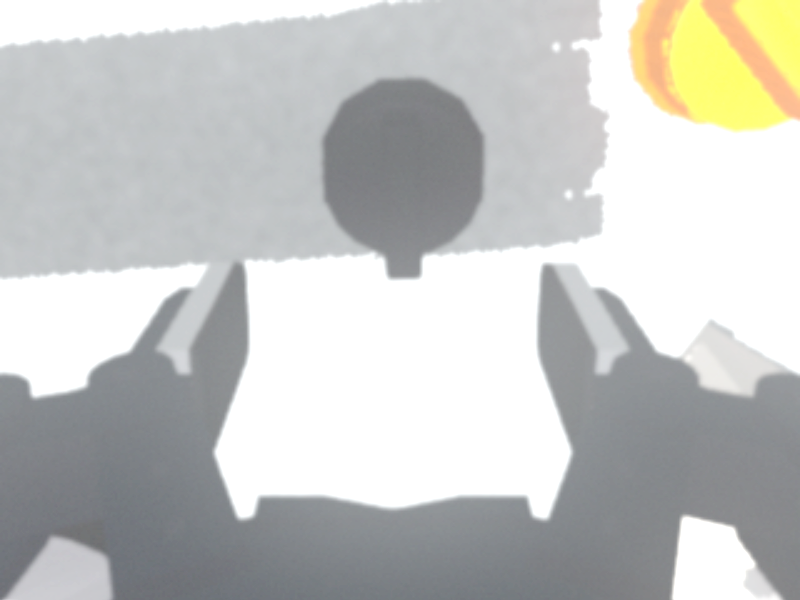

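The wing is at (404,277) in the crop and lies square between the fingers, so yaw is good. Next I compute the offset.

```bash
python3 - <<'E'
from h import *
import pickle
p=pickle.load(open("w2.pkl","rb")); s=get_state()
T=R.from_euler('xyz',s["tcp_rot"]).as_matrix(); t=np.array(s["eef_pos"])
f=lambda u,v,z:onz(p,(160+u/2.5,130+v/2.5),z)
A,B=f(388,277,.06),f(420,277,.06);print(np.linalg.norm(A-B),np.degrees(np.arctan2(*(B-A)[1::-1])))
C=(A+B)/2+.025*np.array([T[0,0],T[1,0],0]); print("ctr by wing",C, T.T@(C-t)*1e3)
for z in (.005,.034):
  D=f(404,(78+258)/2,z); print(z,D,T.T@(D-t)*1e3)
print("tool z",T[:,2])
E
```

```text
0.010002595454227997 30.394860853676587
ctr by wing [0.5805347  0.16987451 0.06      ] [-2.61660443  2.7380192  38.41876186]
0.005 [0.58280695 0.1657316  0.005     ] [-8.27864947  3.61762909 93.32317339]
0.034 [0.57882186 0.17259738 0.034     ] [ 0.15364458  3.08191464 64.46785563]
tool z [-0.02402939  0.0058341  -0.99969423]
```

Call:
{"api": "arm_command", "payload": {"targets": [[-1,1.5,20,0,0.5],[-1,1.5,20,0,0.6],[0,0,14,0,0.6],[0,0,0,0,0.6]]}}

```text
time_s: 4.12
eef_pos: [0.5846, 0.174, 0.0496]
tcp_rot: [-3.133, -0.015, 2.089]
force: [-0.8, -0.2, 0.3]
gripper_width: 0.034
```

Call:
{"api": "arm_command", "payload": {"targets": [[-1,-4,5,0,0.6],[0,0,5,0,0.6],[0,0,0,0,0.6],[0,0,0,0,0.6]]}}

```text
time_s: 4.45
eef_pos: [0.583, 0.1729, 0.0428]
tcp_rot: [-3.137, -0.014, 2.089]
force: [-0.5, -0.5, 0.3]
gripper_width: 0.0343
```

Call:
{"api": "arm_command", "payload": {"targets": [[-1,-4,4,0,0.6],[0,-2,0,0,0.6],[0,0,0,0,0.6]]}}

```text
time_s: 4.7
eef_pos: [0.5786, 0.1691, 0.04]
tcp_rot: [-3.139, -0.014, 2.088]
force: [1.1, -0.8, -0.1]
gripper_width: 0.0338
```

Call:
{"api": "arm_command", "payload": {"newtons": 30, "targets": [[0,1,2,0,0.7],[0,0,0,0,1],[0,0,0,0,1],[0,0,0,0,1],[0,0,0,0,1],[0,0,0,0,1]]}}

```text
time_s: 5.2
eef_pos: [0.5798, 0.1694, 0.0383]
tcp_rot: [-3.139, -0.013, 2.088]
force: [0.0, 0.5, -0.0]
gripper_width: -0.0002
```

```bash
python3 - <<'E'
from h import *
import pickle
s=get_state();p=P("wrist");a=read_camera("wrist");b=read_camera("scene");d=read_camera("side")
pickle.dump((p,s),open("w3.pkl","wb"))
print(s["eef_pos"],s["gripper_width"],p)
g=lambda c:np.clip(255*np.clip(c/120.,0,1)**.5,0,255).astype('uint8')
c1=cv2.resize(a[130:400,160:480],(400,338))[:300]
c2=cv2.resize(b[130:230,305:438],(400,300)); c3=cv2.resize(d[210:310,250:383],(400,300))
cv2.imwrite("pics/w3.png",g(np.vstack([np.hstack([c1,c2]),np.hstack([c3,c3*0])])))
E
```

```text
[0.57978804 0.16943801 0.03828189] -0.00018846825642552964 (array([[291.64686555,   0.        , 316.77021027],
       [  0.        , 291.64686555, 194.8525515 ],
       [  0.        ,   0.        ,   1.        ]]), array([0.54605069, 0.22704235, 0.21110158]), array([2.87830491e+00, 6.80196006e-04, 5.16907067e-01]))
```

View pics/w3.png

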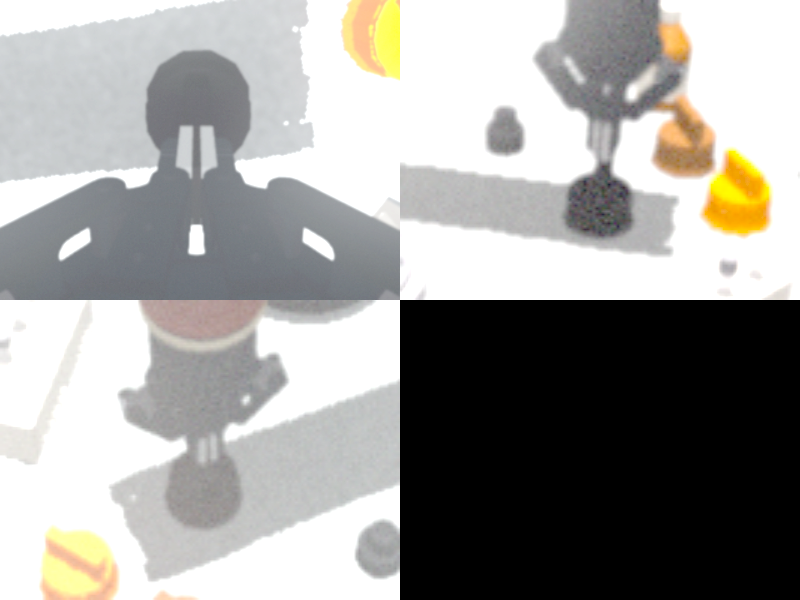

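```bash
python3 - <<'E'
from h import *
s=P("scene")
for z in(0,.034,.038,.06,.08,.1): print(z,((proj(s,[.580,.170,z])-[305,130])*3).round(1))
b=read_camera("scene"); a=read_camera("wrist")
g=lambda c:np.clip(255*np.clip(c/120.,0,1)**.6,0,255).astype('uint8')
c1=cv2.resize(a[170:320,260:370],(440,600),interpolation=cv2.INTER_CUBIC)
c2=cv2.resize(b[150:212,353:391],(360,600),interpolation=cv2.INTER_CUBIC)
cv2.imwrite("pics/w4.png",g(np.hstack([c1,c2])))
E
```

```text
0 [196.9 218.9]
0.034 [199.3 186.7]
0.038 [199.6 182.9]
0.06 [201.2 161.3]
0.08 [202.7 141.2]
0.1 [204.3 120.7]
```

View pics/w4.png

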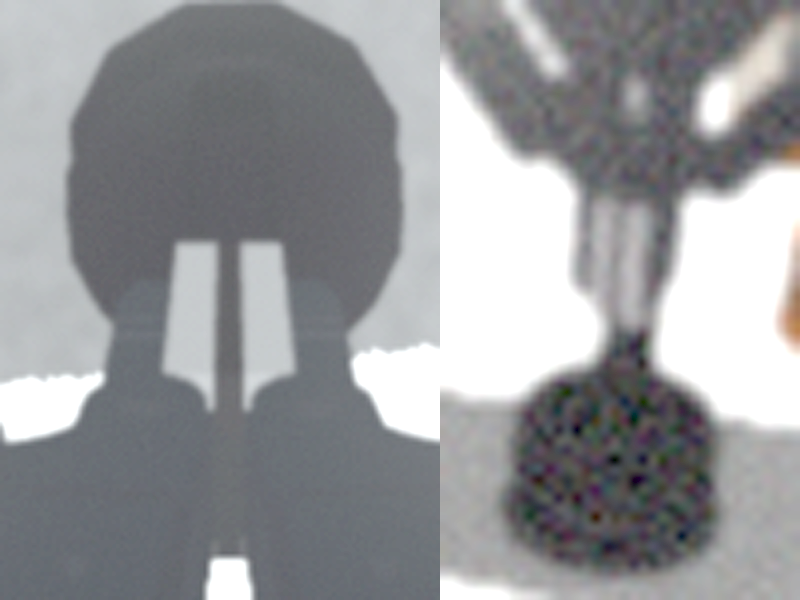

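The wrist and scene views both show the shut fingertips at the wing's top, z about 0.06, although the reported TCP z is 0.038. The wing is not between the pads, which matches the width reading of 0. I'll open, lower in small steps watching the force, and grip lower.

Call:
{"api": "arm_command", "payload": {"targets": [[0,0,0,0,0.6],[0,0,0,0,0.6],[0,0,0,0,0.6],[0,0,4,0,0.6],[0,0,4,0,0.6],[0,0,4,0,0.6],[0,0,0,0,0.6]]}}

```text
time_s: 6.03
eef_pos: [0.5797, 0.1694, 0.025]
tcp_rot: [-3.14, -0.013, 2.088]
force: [-0.0, 0.4, -0.1]
gripper_width: 0.0343
```

Call:
{"api": "arm_command", "payload": {"targets": [[0,0,4,0,0.6],[0,0,4,0,0.6],[0,0,0,0,0.6]]}}

```text
time_s: 6.28
eef_pos: [0.5793, 0.1695, 0.0157]
tcp_rot: [-3.139, -0.013, 2.088]
force: [-0.3, 0.1, -0.4]
gripper_width: 0.0342
```

Call:
{"api": "arm_command", "payload": {"newtons": 30, "targets": [[0,0,0,0,0.75],[0,0,0,0,1],[0,0,0,0,1],[0,0,0,0,1],[0,0,0,0,1]]}}

```text
time_s: 6.7
eef_pos: [0.5791, 0.1694, 0.0153]
tcp_rot: [-3.138, -0.014, 2.088]
force: [0.1, 0.3, -0.8]
gripper_width: 0.011
```

Gripped, with width 11 mm and TCP z 0.0153 at rim z=0; I'll use that offset. Lifting.

Call:
{"api": "arm_command", "payload": {"newtons": 40, "targets": [[0,0,-10,0,1],[0,0,-25,0,1],[0,0,-25,0,1],[0,0,-25,0,1],[0,0,-25,0,1],[0,0,-15,0,1],[0,0,0,0,1]]}}

```text
time_s: 7.28
eef_pos: [0.5786, 0.1685, 0.1488]
tcp_rot: [-3.136, -0.015, 2.09]
force: [0.2, -0.2, -1.0]
gripper_width: 0.0114
```

```bash
python3 - <<'E'
from h import *
s,d=P("scene"),P("side")
print(onz(s,(273.3,204.5),.105),onz(d,(353.2,165.5),.105),tri(s,(273.3,204.5),d,(353.2,165.5)))
# collar top ellipse z=.095 : scene crop x 110..298 y 385..(485-?) ; side x 517..676,y 380..490
f=lambda u,v,cu,cv:(cu-33+u/6,cv-25+v/6)
print(onz(s,f(204,130,273,212),.095),onz(d,f(200,136,353,172),.095))
print("lid holes scene mean",onz(s,f(204,168,273,212),.078))
print("rack",onz(s,(402,237),.05))
st=get_state();print(st["eef_pos"],st["tcp_rot"],st["gripper_width"],st["force"],st["joint_positions"])
E
```

```text
[ 0.55089317 -0.10858121  0.105     ] [ 0.55142875 -0.11289211  0.105     ] (array([ 0.55186154, -0.11014702,  0.10681335]), np.float64(0.0020645025495341723))
[ 0.55273124 -0.108898    0.095     ] [ 0.5494871  -0.10761031  0.095     ]
lid holes scene mean [ 0.55215751 -0.11008285  0.078     ]
rack [0.76268905 0.07676346 0.05      ]
[0.57862943 0.16851625 0.14875692] [-3.13604545 -0.01497749  2.08981128] 0.011360038839906654 [ 0.15002782 -0.19010108 -0.98693878] [ 0.32533288  0.40318709 -0.85450668  1.61339712  0.2990517   1.27431431
 -0.06017318]
```

Call:
{"api": "arm_command", "payload": {"targets": [[-15,-11,-4,0,1],[-25,-19,-3,0,1],[-25,-19,-2,0,1],[-25,-19,-2,0,1],[-25,-19,-2,0,1],[-25,-19,-2,0,1],[-25,-19,-2,0,1],[-25,-19,-2,0,1],[-25,-19,-2,0,1],[-25,-19,-2,0,1]]}}

```text
time_s: 8.12
eef_pos: [0.5372, -0.1317, 0.1683]
tcp_rot: [-3.139, -0.019, 2.107]
force: [1.2, 0.4, -0.7]
gripper_width: 0.011
```

Call:
{"api": "arm_command", "payload": {"targets": [[-25,-19,0,0,1],[-18,-14,0,0.06,1],[-8,-6,0,0.12,1],[0,0,0,0.12,1],[0,0,0,0.12,1],[0,0,0,0.12,1],[0,0,0,0.12,1],[0,0,0,0.12,1],[0,0,0,0.06,1],[0,0,0,0,1]]}}

```text
time_s: 8.95
eef_pos: [0.5232, -0.2082, 0.1626]
tcp_rot: [-3.119, -0.009, 1.215]
force: [0.1, 0.4, -1.3]
gripper_width: 0.0112
```

```bash
python3 - <<'E'
from h import *
import pickle
s=get_state();p=P("wrist");a=read_camera("wrist")
pickle.dump(p,open("w5.pkl","wb"))
print(s["eef_pos"],s["tcp_rot"],s["gripper_width"],s["joint_positions"])
q=proj(p,[.5515,-.1095,.105]);print(q)
cv2.imwrite("pics/w5raw.png",a)
x0,y0=int(min(max(q[0]-80,0),480)),int(min(max(q[1]-60,0),280)); print(x0,y0)
c=a[y0:y0+120,x0:x0+160]; cv2.imwrite("pics/w5.png",cv2.resize(c,(800,600),interpolation=cv2.INTER_CUBIC))
E
```

```text
[ 0.52323275 -0.20823297  0.16258969] [-3.11941865 -0.00899575  1.21478995] 0.011210038511456303 [ 0.8217393   0.25618947 -0.60139676  1.68897038  0.13877177  1.26381617
 -0.16526537]
[308.30834218  64.42046636]
228 4
```

View pics/w5.png

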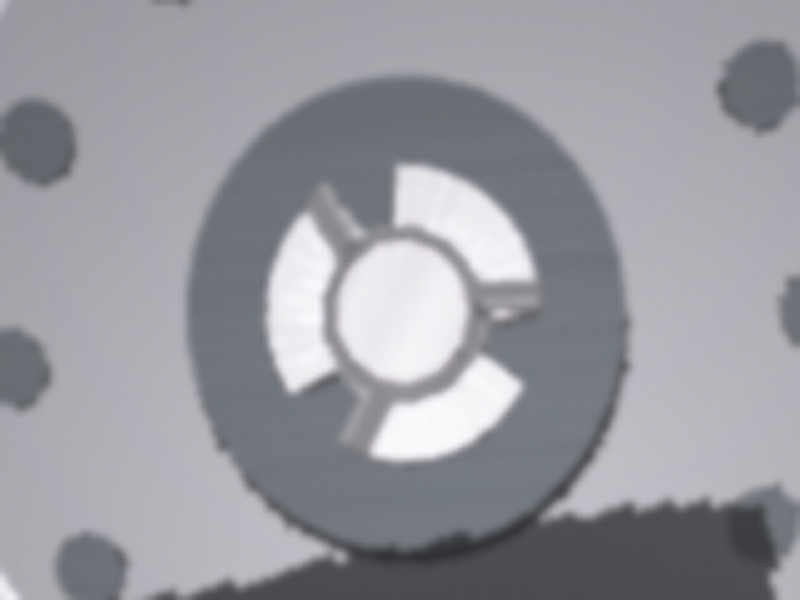

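The post top is at crop (401,312). Openings lie near (360,180), (535,345) and (313,415); stop teeth sit at (330,205), (525,298) and (355,430).

```bash
python3 - <<'E'
from h import *
import pickle
p=pickle.load(open("w5.pkl","rb")); s=get_state()
f=lambda u,v,z:onz(p,(228+u/5,4+v/5),z)
C=f(401,312,.105); print("post",C, "collar",f(407,315,.095))
for n,u,v in(("start1",397,165),("start2",522,382),("start3",288,390),("tooth1",540,298),("tooth2",345,440),("tooth3",322,188)):
  d=f(u,v,.101)-C; print(n,np.degrees(np.arctan2(d[1],d[0])).round(1),np.hypot(d[0],d[1]).round(4))
T=R.from_euler('xyz',s["tcp_rot"]).as_matrix(); 
print("tool x yaw",np.degrees(np.arctan2(T[1,0],T[0,0])),"toolz",T[:,2]); g=np.array(s["eef_pos"]);print(T.T@(C-g)*1e3,g)
E
```

```text
post [ 0.55095053 -0.11072076  0.105     ] collar [ 0.55171939 -0.10986623  0.095     ]
start1 71.4 0.0203
start2 -47.6 0.0201
start3 -169.9 0.0201
tooth1 -13.6 0.0206
tooth2 -137.4 0.0195
tooth3 103.3 0.0209
tool x yaw 69.8303053238546 toolz [-0.01777667  0.0162209  -0.99971039]
[100.50422262  -6.23992253  58.60263217] [ 0.52319594 -0.20815812  0.16253216]
```

Openings are at about 87.5° mod 120°. At the current yaw of 70° the lugs sit on a land, just before an opening or 77° before it. Moving over the post.

Call:
{"api": "arm_command", "payload": {"targets": [[20,-1.5,0,0,1],[25,-1.5,0,0,1],[25,-1.5,0,0,1],[20,-1,2,0,1],[8,0,5,0,1],[0,0,5,0,1],[0,0,0,0,1]]}}

```text
time_s: 9.58
eef_pos: [0.5516, -0.1113, 0.1492]
tcp_rot: [-3.118, -0.009, 1.225]
force: [-0.9, -0.6, -1.8]
gripper_width: 0.011
```

Call:
{"api": "arm_command", "payload": {"targets": [[0,0,14,0,1],[0,0,12,0,1],[0,0,5,0,1],[0,0,0,0,1],[0,0,0,0,1]]}}

```text
time_s: 10.0
eef_pos: [0.5501, -0.1147, 0.1158]
tcp_rot: [-3.117, -0.01, 1.222]
force: [0.4, 3.4, 1.3]
gripper_width: 0.0111
```

Call:
{"api": "arm_command", "payload": {"targets": [[0,0,-4,0,1],[2,0,0,0,1],[2,0,0,0,1],[0,0,0,0,1],[0,0,0,0,1]]}}

```text
time_s: 10.42
eef_pos: [0.5519, -0.1135, 0.1218]
tcp_rot: [-3.119, -0.007, 1.22]
force: [-0.5, 1.2, -0.9]
gripper_width: 0.0109
```

Call:
{"api": "arm_command", "payload": {"targets": [[3,-2,0,0,1],[1,0,0,0,1],[0,0,0,0,1],[0,0,0,0,1]]}}

```text
time_s: 10.75
eef_pos: [0.5514, -0.1088, 0.1222]
tcp_rot: [-3.119, -0.007, 1.22]
force: [-0.4, -0.5, -1.3]
gripper_width: 0.0109
```

Call:
{"api": "arm_command", "payload": {"targets": [[-1.5,0,5,0,1],[0,0,5,0,1],[0,0,0,0,1],[0,0,0,0,1]]}}

```text
time_s: 11.08
eef_pos: [0.5504, -0.1103, 0.1108]
tcp_rot: [-3.119, -0.007, 1.22]
force: [0.5, -0.5, -0.8]
gripper_width: 0.0111
```

Rim is at the collar, centred and free. Loosening to slack and pressing lightly.

Call:
{"api": "arm_command", "payload": {"targets": [[0,0,0,0,0.8],[0,0,0,0,0.8],[0,0,2,0,0.8],[0,0,2,0,0.8],[0,0,0,0,0.8],[0,0,0,0,0.8]]}}

```text
time_s: 11.58
eef_pos: [0.5507, -0.1104, 0.1068]
tcp_rot: [-3.12, -0.007, 1.22]
force: [-0.9, 0.1, -0.4]
gripper_width: 0.017
```

Call:
{"api": "arm_command", "payload": {"targets": [[0,0,2,0,0.8],[0,0,2,0,0.8],[0,0,0,0,0.8]]}}

```text
time_s: 11.83
eef_pos: [0.5508, -0.1104, 0.1026]
tcp_rot: [-3.12, -0.007, 1.22]
force: [0.4, 0.2, -0.2]
gripper_width: 0.0172
```

Call:
{"api": "arm_command", "payload": {"targets": [[0,0,2,0,0.8],[0,0,1,0,0.8],[0,0,0,0,0.8]]}}

```text
time_s: 12.08
eef_pos: [0.5514, -0.1105, 0.1001]
tcp_rot: [-3.121, -0.007, 1.22]
force: [-2.6, -0.5, 4.7]
gripper_width: 0.0169
```

Call:
{"api": "arm_command", "payload": {"targets": [[0,0,2,0,0.8],[0,0,1.5,0,0.8],[0,0,0,0,0.8]]}}

```text
time_s: 12.33
eef_pos: [0.5515, -0.1105, 0.0975]
tcp_rot: [-3.122, -0.006, 1.22]
force: [-2.5, 0.1, 5.2]
gripper_width: 0.0171
```

Call:
{"api": "arm_command", "payload": {"targets": [[0,0,2,0,0.8],[0,0,1,0,0.8],[0,0,0,0,0.8]]}}

```text
time_s: 12.58
eef_pos: [0.5518, -0.1107, 0.0973]
tcp_rot: [-3.123, -0.005, 1.219]
force: [-2.5, 0.6, 5.0]
gripper_width: 0.0174
```

Seated at z .0973, likely on the lands. Turning backward (yaw increasing) with a light press.

Call:
{"api": "arm_command", "payload": {"targets": [[0,0,2,-0.06,0.8],[0,0,2,-0.06,0.8],[0,0,2,-0.06,0.8],[0,0,2,-0.06,0.8],[0,0,2,-0.06,0.8]]}}

```text
time_s: 13.0
eef_pos: [0.5539, -0.1112, 0.0963]
tcp_rot: [-3.131, -0.005, 1.528]
force: [-10.7, 2.4, 23.2]
gripper_width: 0.0171
```

Call:
{"api": "arm_command", "payload": {"targets": [[0,-1.5,1,-0.06,0.8],[0,-1,1,-0.06,0.8],[0,-0.5,1,-0.06,0.8],[0,0,1,-0.06,0.8],[0,0,1,-0.06,0.8]]}}

```text
time_s: 13.42
eef_pos: [0.5542, -0.1092, 0.0968]
tcp_rot: [-3.14, -0.006, 1.844]
force: [-4.3, 2.6, 11.8]
gripper_width: 0.0169
```

Call:
{"api": "arm_command", "payload": {"targets": [[0,-3,0,0,0.8],[0,-2,1,-0.06,0.8],[0,-1,1,-0.06,0.8],[0,-1,1,-0.06,0.8],[0,-1,1,-0.06,0.8]]}}

```text
time_s: 13.83
eef_pos: [0.5509, -0.1093, 0.0968]
tcp_rot: [3.133, -0.002, 2.097]
force: [-1.5, 2.3, 11.9]
gripper_width: 0.0173
```

Call:
{"api": "arm_command", "payload": {"targets": [[0,0,1,-0.06,0.8],[0,0,1,-0.06,0.8],[0,0,1,-0.06,0.8],[0,0,1,-0.06,0.8],[0,0,1,-0.06,0.8]]}}

```text
time_s: 14.25
eef_pos: [0.5526, -0.1077, 0.0968]
tcp_rot: [3.131, 0.003, 2.412]
force: [-3.9, 1.2, 12.5]
gripper_width: 0.017
```

Call:
{"api": "arm_command", "payload": {"targets": [[0,-2,1,-0.06,0.8],[0,-1.5,1,-0.06,0.8],[0,-1,1,-0.06,0.8],[0,-0.5,1,-0.06,0.8],[0,-0.5,1,-0.06,0.8]]}}

```text
time_s: 14.67
eef_pos: [0.5525, -0.1087, 0.0961]
tcp_rot: [3.129, 0.012, 2.73]
force: [-2.6, 1.6, 7.3]
gripper_width: 0.0169
```

Call:
{"api": "arm_command", "payload": {"targets": [[0,-1,1.5,-0.05,0.8],[0,-1,1.5,-0.05,0.8],[0,-0.5,1.5,-0.05,0.8],[0,0,1.5,-0.05,0.8]]}}

```text
time_s: 15.0
eef_pos: [0.5508, -0.1083, 0.092]
tcp_rot: [3.13, 0.011, 2.941]
force: [-8.3, 0.4, 17.7]
gripper_width: 0.0174
```

Dropping: z .0968 → .092. Pressing without turning.

Call:
{"api": "arm_command", "payload": {"targets": [[0,-0.5,2,0,0.8],[0,0,2,-0.02,0.8],[0,0,2,-0.02,0.8]]}}

```text
time_s: 15.25
eef_pos: [0.5506, -0.1084, 0.0902]
tcp_rot: [3.133, 0.011, 2.984]
force: [-9.4, -0.3, 22.2]
gripper_width: 0.0169
```

Call:
{"api": "arm_command", "payload": {"targets": [[0,0,2,-0.03,0.8],[0,0,2,0,0.8],[0,0,2,0.05,0.8],[0,0,1.5,0.08,0.8],[0,0,1.5,0.08,0.8],[0,0,1.5,0.08,0.8],[0,0,1.5,0.08,0.8]]}}

```text
time_s: 15.83
eef_pos: [0.5548, -0.1098, 0.0893]
tcp_rot: [3.133, 0.017, 2.629]
force: [-2.7, -1.5, 12.7]
gripper_width: 0.0173
```

```bash
cat > st.py <<'E'
from h import *
s=get_state()
for k in("time_s","eef_pos","tcp_rot","force","torque","gripper_width","joint_positions"): print(k,np.round(s[k],4))
E
python3 st.py
```

```text
time_s 15.8333
eef_pos [ 0.5548 -0.1098  0.0893]
tcp_rot [3.1327 0.0171 2.6292]
force [-2.6776 -1.5497 12.6836]
torque [-0.2935  0.593   0.022 ]
gripper_width 0.0173
joint_positions [ 0.8611  0.3683 -0.8857  1.7935  0.3171  1.1093  0.9285]
```

Call:
{"api": "arm_command", "payload": {"targets": [[2,-1,1,0.08,0.8],[1,-1,1,0.08,0.8],[0,-0.5,1,0.08,0.8],[0,0,1,0.08,0.8],[0,0,1,0.08,0.8]]}}

```text
time_s: 16.25
eef_pos: [0.5567, -0.113, 0.0895]
tcp_rot: [3.12, 0.024, 2.208]
force: [-1.4, -1.4, 7.2]
gripper_width: 0.0171
```

```bash
python3 st.py
```

```text
time_s 16.25
eef_pos [ 0.5567 -0.113   0.0895]
tcp_rot [3.12   0.0237 2.2077]
force [-1.3504 -1.3577  7.1944]
torque [-0.4639  0.4773  0.1215]
gripper_width 0.0171
joint_positions [ 0.807   0.3388 -0.8086  1.802   0.2812  1.085   0.5386]
```

Call:
{"api": "arm_command", "payload": {"targets": [[3,-2,0.5,0.04,0.8],[2,-1,0.5,0.06,0.8],[1,-1,1,0.08,0.8],[1,-0.5,1,0.08,0.8],[0.5,-0.5,1,0.08,0.8]]}}

```text
time_s: 16.67
eef_pos: [0.5529, -0.1141, 0.0888]
tcp_rot: [3.106, 0.024, 1.848]
force: [-0.7, -1.6, 6.9]
gripper_width: 0.0169
```

```bash
python3 st.py
```

```text
time_s 16.6667
eef_pos [ 0.5529 -0.1141  0.0888]
tcp_rot [3.1055 0.0239 1.8481]
force [-0.6806 -1.6376  6.8517]
torque [-0.4839  0.4605  0.1526]
gripper_width 0.0169
joint_positions [ 0.7658  0.3072 -0.7498  1.8232  0.2514  1.0612  0.202 ]
```

Call:
{"api": "arm_command", "payload": {"targets": [[2,-1,1,0.08,0.8],[2,-0.5,1,0.08,0.8],[1,-0.5,1,0.08,0.8],[0.5,-0.5,1,0.08,0.8],[0.5,-0.5,1,0.08,0.8]]}}

```text
time_s: 17.08
eef_pos: [0.5512, -0.1147, 0.0866]
tcp_rot: [3.093, 0.015, 1.425]
force: [-2.4, -0.5, 7.2]
gripper_width: 0.0168
```

```bash
python3 - <<'E'
exec(open("st.py").read())
b=read_camera("scene"); d=read_camera("side")
cv2.imwrite("pics/s6.png",np.hstack([cv2.resize(b[150:270,225:325],(400,480),interpolation=cv2.INTER_CUBIC),cv2.resize(d[110:215,308:395],(400,480),interpolation=cv2.INTER_CUBIC)]))
E
```

```text
time_s 17.0833
eef_pos [ 0.5512 -0.1147  0.0866]
tcp_rot [3.0925 0.0148 1.4245]
force [-2.3944 -0.4625  7.2482]
torque [-0.0979  0.7824  0.2655]
gripper_width 0.0168
joint_positions [ 0.7087  0.2857 -0.6815  1.8378  0.2295  1.0429 -0.2067]
```

View pics/s6.png

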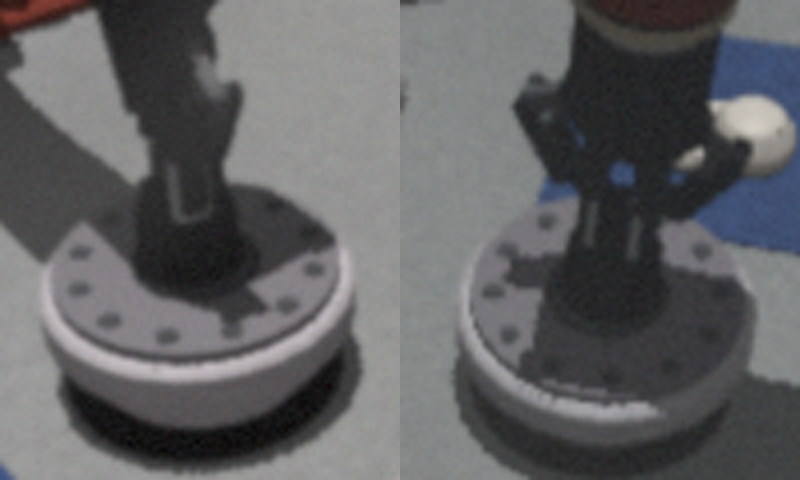

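The nut is on the post and low on the lid. Continuing forward.

Call:
{"api": "arm_command", "payload": {"targets": [[2.5,0,1,0.06,0.8],[2,-0.5,1,0.06,0.8],[1,-0.5,1,0.06,0.8],[1,-0.5,1,0.06,0.8]]}}

```text
time_s: 17.52
eef_pos: [0.5509, -0.1134, 0.0848]
tcp_rot: [3.088, 0.009, 1.174]
force: [-4.1, -4.3, 10.2]
gripper_width: 0.0173
```

```bash
python3 st.py
```

```text
time_s 17.5167
eef_pos [ 0.5509 -0.1134  0.0848]
tcp_rot [3.0878 0.0093 1.174 ]
force [-4.0877 -4.3197 10.1943]
torque [-0.7509  1.1955  0.1142]
gripper_width 0.0173
joint_positions [ 0.6688  0.2783 -0.6428  1.8434  0.2242  1.0363 -0.4589]
```

Call:
{"api": "arm_command", "payload": {"targets": [[2,0,1,0.06,0.8],[1,-0.5,1,0.06,0.8],[1,-0.5,1,0.06,0.8],[0.5,-0.5,1,0.06,0.8]]}}

```text
time_s: 17.85
eef_pos: [0.5502, -0.1142, 0.0838]
tcp_rot: [3.085, 0.004, 0.919]
force: [-7.2, -2.7, 13.8]
gripper_width: 0.0172
```

```bash
python3 st.py
```

```text
time_s 17.85
eef_pos [ 0.5502 -0.1142  0.0838]
tcp_rot [3.0845 0.0037 0.9185]
force [-7.2071 -2.6841 13.8249]
torque [-0.2669  1.7359  0.2015]
gripper_width 0.0172
joint_positions [ 0.6309  0.2723 -0.6034  1.8459  0.2199  1.0349 -0.7132]
```

Call:
{"api": "arm_command", "payload": {"targets": [[1,-0.5,0.5,0.06,0.8],[1,-0.5,0.5,0.06,0.8],[1,-0.5,0.5,0.06,0.8]]}}

```text
time_s: 18.1
eef_pos: [0.5496, -0.1133, 0.084]
tcp_rot: [3.084, -0.003, 0.728]
force: [-4.2, -0.7, 7.8]
gripper_width: 0.017
```

```bash
python3 st.py
```

```text
time_s 18.1
eef_pos [ 0.5496 -0.1133  0.084 ]
tcp_rot [ 3.0836e+00 -2.6000e-03  7.2840e-01]
force [-4.241  -0.6809  7.8025]
torque [0.0098 1.2545 0.2968]
gripper_width 0.017
joint_positions [ 0.6032  0.2674 -0.5761  1.8468  0.2144  1.0361 -0.9024]
```

Call:
{"api": "arm_command", "payload": {"targets": [[1,-0.5,0.3,0.05,0.8],[1,-0.5,0.3,0.05,0.8],[1,0,0.3,0.05,0.8]]}}

```text
time_s: 18.35
eef_pos: [0.5495, -0.1123, 0.0836]
tcp_rot: [3.084, -0.007, 0.57]
force: [-4.4, -1.9, 6.0]
gripper_width: 0.0174
```

```bash
python3 st.py
```

```text
time_s 18.35
eef_pos [ 0.5495 -0.1123  0.0836]
tcp_rot [ 3.0842 -0.0072  0.5703]
force [-4.4497 -1.8625  5.9724]
torque [-0.0488  1.3741  0.4088]
gripper_width 0.0174
joint_positions [ 0.5794  0.2661 -0.5538  1.8461  0.2112  1.0381 -1.0613]
```

Turn torque has climbed 0.11→0.41 N m and z has levelled off at the home height, so I release and check.

Call:
{"api": "arm_command", "payload": {"targets": [[0,0,0,-0.06,0.75],[0,0,-1,-0.06,0.7],[0,0,-5,0,0.6],[0,0,-15,0,0.5],[0,0,-25,0,0.5],[0,0,-25,0,0.5],[-15,0,-25,0,0.5],[-20,0,-20,0,0.5],[-20,0,0,0,0.5],[0,0,0,0,0.5]]}}

```text
time_s: 19.18
eef_pos: [0.5004, -0.1408, 0.2042]
tcp_rot: [3.087, -0.0, 0.682]
force: [0.6, -0.7, -0.7]
gripper_width: 0.0428
```

```bash
python3 - <<'E'
exec(open("st.py").read())
import pickle
p=P("wrist");a=read_camera("wrist");b=read_camera("scene"); d=read_camera("side")
pickle.dump(p,open("w7.pkl","wb"));cv2.imwrite("pics/w7raw.png",a)
q=proj(p,[.551,-.1105,.1]);print(q)
x0,y0=int(np.clip(q[0]-75,0,490)),int(np.clip(q[1]-75,0,250));print(x0,y0)
g=lambda c:np.clip(255*np.clip(c/150.,0,1)**.6,0,255).astype('uint8')
cv2.imwrite("pics/f7.png",g(np.hstack([cv2.resize(a[y0:y0+150,x0:x0+100*1+50],(400,400)),cv2.resize(b[170:230,243:303],(400,400),interpolation=cv2.INTER_CUBIC)])))
E
```

```text
time_s 19.1833
eef_pos [ 0.5004 -0.1408  0.2042]
tcp_rot [ 3.0873e+00 -5.0000e-04  6.8210e-01]
force [ 0.5958 -0.7279 -0.6883]
torque [ 0.0678  0.0161 -0.004 ]
gripper_width 0.0428
joint_positions [ 0.6992  0.067  -0.5562  1.7914  0.0755  1.2539 -0.7661]
[319.64291517 123.38217611]
244 48
```

View pics/f7.png

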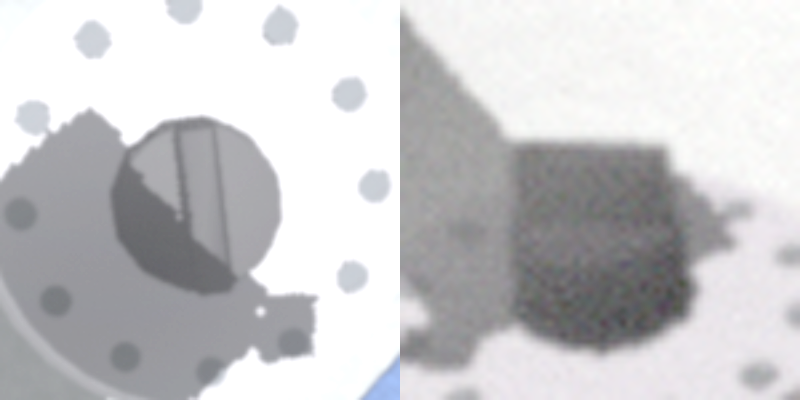

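The nut is upright and centred, with no dark collar band under it. A numeric height check against the model next.

```bash
python3 - <<'E'
from h import *
import pickle
w=pickle.load(open("w7.pkl","rb")); s=P("scene")
fw=lambda u,v:(244+u/2.667,48+v/2.667); fs=lambda u,v:(243+u/6.667,170+v/6.667)
# wing top end corners: wrist (177,130),(214,127) far end; scene (515,145)->115, (665,147)->265
A=onz(w,fw(177,130),.138);B=onz(w,fw(214,127),.138);print("w tip",A,B,np.linalg.norm(A-B))
C=np.array([.5513,-.1102])
for h in(0,.003,.006):
  # scene: top edge of wing and foot front
  v=s[1][:2]-C; v/=np.linalg.norm(v)
  top=proj(s,[*C,.138+h]); foot=proj(s,[*(C+v*.031),.078+h])
  print(h,"scene top",((top-[243,170])*6.667).round(1),"foot",((foot-[243,170])*6.667).round(1),"lid-level hub ctr wrist",((proj(w,[*C,.112+h])-[244,48])*2.667).round(1))
E
```

```text
w tip [ 0.56151481 -0.08952286  0.138     ] [ 0.56896393 -0.09734282  0.138     ] 0.010800050006237188
0 scene top [190.4 147.7] foot [210.4 355.6] lid-level hub ctr wrist [203.9 201. ]
0.003 scene top [189.6 139.8] foot [209.7 348.2] lid-level hub ctr wrist [204.5 201.4]
0.006 scene top [188.9 131.9] foot [209.  340.8] lid-level hub ctr wrist [205.1 201.7]
```

Camera heights agree with home to about ±2 mm, but the tolerance is tighter. I'll do a touch probe with shut fingers: lid first, then wing top. The difference should be 60 mm.

Call:
{"api": "arm_command", "payload": {"newtons": 20, "targets": [[-12,0,0,0,1],[0,0,25,0,1],[0,0,25,0,1],[0,0,25,0,1],[0,0,25,0,1],[0,0,20,0,1],[0,0,0,0,1],[0,0,0,0,1]]}}

```text
time_s: 20.0
eef_pos: [0.5005, -0.1418, 0.0752]
tcp_rot: [3.095, -0.004, 0.692]
force: [-0.4, 0.7, 1.1]
gripper_width: 0.0001
```

Call:
{"api": "arm_command", "payload": {"targets": [[0,0,4,0,1],[0,0,4,0,1],[0,0,3,0,1],[0,0,0,0,1]]}}

```text
time_s: 20.33
eef_pos: [0.5033, -0.141, 0.0661]
tcp_rot: [3.093, -0.007, 0.693]
force: [0.3, -0.3, -0.1]
gripper_width: 0.0003
```

Call:
{"api": "arm_command", "payload": {"targets": [[0,0,2,0,1],[0,0,2,0,1],[0,0,0,0,1]]}}

```text
time_s: 20.58
eef_pos: [0.5046, -0.1415, 0.0634]
tcp_rot: [3.091, -0.008, 0.693]
force: [0.4, -0.6, -0.6]
gripper_width: 0.0003
```

Call:
{"api": "arm_command", "payload": {"targets": [[0,0,2,0,1],[0,0,2,0,1],[0,0,1,0,1]]}}

```text
time_s: 20.83
eef_pos: [0.5052, -0.1421, 0.0587]
tcp_rot: [3.09, -0.008, 0.692]
force: [0.5, 0.1, -0.5]
gripper_width: -0.0001
```

Call:
{"api": "arm_command", "payload": {"targets": [[0,0,1.5,0,1],[0,0,1.5,0,1],[0,0,1,0,1]]}}

```text
time_s: 21.08
eef_pos: [0.5053, -0.1422, 0.0542]
tcp_rot: [3.09, -0.008, 0.692]
force: [-0.4, 0.2, -0.5]
gripper_width: -0.0002
```

Call:
{"api": "arm_command", "payload": {"targets": [[0,0,1.5,0,1],[0,0,1.5,0,1]]}}

```text
time_s: 21.25
eef_pos: [0.5054, -0.1424, 0.0509]
tcp_rot: [3.09, -0.008, 0.692]
force: [0.3, 0.3, 0.0]
gripper_width: -0.0003
```

Call:
{"api": "arm_command", "payload": {"targets": [[0,0,1,0,1],[0,0,1,0,1]]}}

```text
time_s: 21.42
eef_pos: [0.5056, -0.1424, 0.0503]
tcp_rot: [3.089, -0.007, 0.692]
force: [-9.8, 1.5, 21.9]
gripper_width: -0.0001
```

Lid contact is at TCP z ≈ 0.0506, so the wing top at home should read about 0.1106.

Call:
{"api": "arm_command", "payload": {"targets": [[0,0,-10,0,1],[0,0,-25,0,1],[0,0,-25,0,1],[0,0,-25,0,1],[0,0,0,0,1],[20,1,0,0,1],[20,1,0,0,1],[10,1,0,0,1],[0,0,0,0,1],[0,0,0,0,1]]}}

```text
time_s: 22.25
eef_pos: [0.5437, -0.1092, 0.1418]
tcp_rot: [3.088, -0.008, 0.691]
force: [0.9, -1.0, -0.5]
gripper_width: -0.0001
```

Call:
{"api": "arm_command", "payload": {"targets": [[4,5,10,0,1],[0,0,8,0,1],[0,0,4,0,1],[0,0,0,0,1],[0,0,0,0,1]]}}

```text
time_s: 22.67
eef_pos: [0.5484, -0.1141, 0.1157]
tcp_rot: [3.09, -0.005, 0.689]
force: [0.3, 0.2, -0.8]
gripper_width: 0.0002
```

Call:
{"api": "arm_command", "payload": {"targets": [[0,0,1.5,0,1],[0,0,1,0,1],[0,0,1,0,1]]}}

```text
time_s: 22.92
eef_pos: [0.548, -0.1149, 0.1119]
tcp_rot: [3.091, -0.004, 0.688]
force: [0.3, 0.8, 0.7]
gripper_width: -0.0
```

Call:
{"api": "arm_command", "payload": {"targets": [[0,0,1,0,1],[0,0,1,0,1]]}}

```text
time_s: 23.08
eef_pos: [0.5482, -0.1151, 0.1101]
tcp_rot: [3.09, -0.004, 0.688]
force: [-0.8, 0.6, -0.5]
gripper_width: -0.0002
```

Call:
{"api": "arm_command", "payload": {"targets": [[0,0,1,0,1],[0,0,1,0,1]]}}

```text
time_s: 23.25
eef_pos: [0.5486, -0.1151, 0.1088]
tcp_rot: [3.089, -0.005, 0.688]
force: [-5.0, 0.2, 12.4]
gripper_width: 0.0003
```

Wing top contact is at ≈ 0.109, so the rim is about 1 to 1.5 mm into the seal: home. Retreating.

Call:
{"api": "arm_command", "payload": {"targets": [[0,0,-10,0,1],[0,0,-25,0,1],[0,0,-30,0,1],[0,0,-30,0,1],[0,0,-20,0,1],[0,0,0,0,1],[0,0,0,0,1],[0,0,0,0,1]]}}

```text
time_s: 23.92
eef_pos: [0.5438, -0.1094, 0.232]
tcp_rot: [3.089, -0.006, 0.69]
force: [-1.0, 0.9, -0.9]
gripper_width: 0.0002
```

```bash
python3 - <<'E'
exec(open("st.py").read())
a=cv2.imread("pics/scene.png");b=read_camera("scene")
m=cv2.absdiff(a,b).max(2)>40
for n,(u,v) in dict(spare=(340,173),rack=(402,237),bottle=(393,150),cup=(452,178),mouse=(178,270),spatula=(300,300)).items(): print(n,m[v-15:v+15,u-15:u+15].mean().round(3))
print(finish_job())
E
```

```text
time_s 23.9167
eef_pos [ 0.5438 -0.1094  0.232 ]
tcp_rot [ 3.0887 -0.0059  0.6899]
force [-0.9963  0.9016 -0.9252]
torque [0.0646 0.0544 0.0526]
gripper_width 0.0002
joint_positions [ 0.6354  0.133  -0.5893  1.6726  0.1123  1.3196 -0.8552]
spare 0.0
rack 0.0
bottle 0.0
cup 0.0
mouse 0.0
spatula 0.0
the job is handed in; nothing more can be done
None
```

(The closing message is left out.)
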